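# Fetch the rear electrode plate from a shared hook and mount it for test

### The job

The orange-gripped brass electrode plate hangs at the back of the grey stand's hook, behind the blue-gripped one. Hang the blue one on the blue stand's spare hook first, then hang the orange one on the yellow test stand's hook, each time using the plate to push that hook's black sleeve gently back until you feel it fully home on its spring seat. Leave both plates hanging freely there, close up to the sleeves, and leave the small things on the bench alone.

Things in the scene. Friction and masses are not known exactly. Their poses are not given: they have to be found in the camera images.
- store_stand: grey storage hook stand: base plate 125 x 90 x 14 mm, post 16 mm thick with a 26 mm clamp block, 162 mm high; origin at the worktop under the post; the prong points to -x. Fixed to the worktop. No sleeve; both plates start on it, the blue-gripped 32 to 54 mm in front of the other
- spare_stand: blue spare hook stand: base plate 125 x 90 x 14 mm, post 16 mm thick with a 26 mm clamp block, 162 mm high; origin at the worktop under the post; the prong points to -x. Fixed to the worktop. Behind the black sleeve a coil spring seat and a brass lock nut sit on the prong; the nut's place differs by up to 32 mm between runs and is not measured
- test_stand: yellow test hook stand: base plate 125 x 90 x 14 mm, post 16 mm thick with a 26 mm clamp block, 162 mm high; origin at the worktop under the post; the prong points to -x. Fixed to the worktop. Sleeve, spring seat and brass lock nut as on the blue stand, the nut set independently
- store_hook (a point): top of the grey stand's level 8 mm prong, 130 mm in front of the post's axis, 154 mm above the worktop; +x along the prong to the post, +z up. 10 mm farther out the prong turns up; its round tip ends 22 mm out and 10 mm higher than this point. Fixed; place and yaw differ each run
- spare_hook (a point): top of the blue stand's level 8 mm prong, 130 mm in front of the post's axis, 154 mm above the worktop; +x along the prong to the post, +z up. 10 mm farther out the prong turns up; its round tip ends 22 mm out and 10 mm higher than this point. Fixed; place and yaw differ each run
- test_hook (a point): top of the yellow stand's level 8 mm prong, 130 mm in front of the post's axis, 154 mm above the worktop; +x along the prong to the post, +z up. 10 mm farther out the prong turns up; its round tip ends 22 mm out and 10 mm higher than this point. Fixed; place and yaw differ each run
- spare_sleeve: black flanged sleeve on the blue stand's prong (flange 36 mm across, 11 mm long). Origin: centre of its front face, on the prong's axis; axes as the hook's. It slides 4 to 34 mm towards the post at a steady drag of about 3 N to an unmeasured spring seat; there resistance climbs 6 N/mm. Home: pressed by the plate with over 7 N for 0.3 s. Over 16 N bends the hook: aim for 9 to 13 N
- test_sleeve: like sleeve on the yellow stand's prong, same behaviour and limits. Push at about 15 mm/s (the seat is damped, 100 N s/m) with the plate 2 to 6 mm above the prong, as rubbing on the prong takes some of the push. After the push the seat eases sleeve and plate back by up to 3 mm; draw back until the force is gone before letting go. Home, a sleeve's front face lies 36 to 68 mm in front of the post's axis
- front_grip (a point): centre of the grip tab of the front electrode plate (blue tab, grey disc). Tab 16 mm wide (y), 12 mm thick (x, along the prong), reaching 18 mm above and 16 mm below this point; pinch its width from above. Hung, this point is 38 mm above the prong's top. To pass the upturned tip lift the plate 12 to 22 mm. +x to the post, +z up
- rear_grip (a point): centre of the grip tab of the rear electrode plate (orange tab, brass disc). Tab 16 mm wide (y), 12 mm thick (x, along the prong), reaching 18 mm above and 16 mm below this point; pinch its width from above. Hung, this point is 38 mm above the prong's top. To pass the upturned tip lift the plate 12 to 22 mm. +x to the post, +z up
- front_plate: blue-gripped plate, 0.1 to 0.2 kg; origin at the roof-shaped top of its eye, 38 mm below the grip centre. Eye 34 mm high, 32 mm wide inside; frame 12 mm thick (6 mm either side of the grip centre) and 50 mm wide, a 48 mm round electrode below, lowest point 124 mm below the grip centre
- rear_plate: orange-gripped plate, otherwise like the blue-gripped one; origin at the top of its eye
- weight_knob: bystander: small brass knobbed weight, 25 mm across, 34 mm high; origin under its centre; leave it alone
- weight_200: bystander: brass cylinder weight, 32 mm across, 28 mm high; origin under its centre; leave it alone
- bnc_tee: bystander: silver T-shaped coax adaptor, 30 x 38 x 14 mm, lying; origin under its centre; leave it alone

How it is judged:
By the outcome, as a careful person would: the job done as asked, in the order asked, and still so for the second after the job is handed in, with the robot touching nothing.
It also fails if it takes over 72 s, if anything falls off the work surface, if the arm or the gripper's body presses on something with over 40 N, if the wrist force passes 120 N, or if a joint passes its speed limit or range.

### The arm

A 7-joint arm with a two-finger parallel gripper is mounted at the origin on a cart in front of the work surface, level with it; the furniture and walls round the work are solid. World frame = base frame: x ahead of the robot, y to its left, z up, the work surface at z = 0. Lengths are in m, angles in rad, forces in N, time in s.
With the tool pointing down it reaches from about 0.4 to 0.875 m from the base axis. Payload 19.3 kg.
Tool frame: the origin (TCP) lies midway between the tips of the shut fingers; the grasp point (between the pads) lies 19 mm behind it; z points along the fingers, y is the line along which they close (so a half turn about z gives the same grasp; the last joint's range is limited). The gripper opens to 85 mm and grips with 20 to 120 N. Pads are 22 mm wide; open, the fingers measure 114 mm over their backs; the gripper's body (76 mm by 85 mm) begins 54 mm behind the grasp point. The pads swing forward as they close: fully open they stand 13 mm farther back than shut.
Start: joints at [1.179, 0.521, -0.036, 1.599, 0.021, 1.021, -0.113], TCP at [0.198, -0.593, 0.231] pointing down, gripper open.
Joint ranges: [-2.91, 2.91], [-0.3, 2.13], [-1.5, 1.42], [0.17, 2.43], [-1.26, 4.41], [0.16, 1.93], [-2.52, 2.52]. Speed limits (rad/s): [1.89, 1.89, 2.39, 2.39, 3.01, 3.01, 3.01].

### API

Orientations are given as [roll, pitch, yaw] about the fixed x, y, z axes, in that order (R = Rz(yaw) Ry(pitch) Rx(roll)).
In Python, from workcell import telemetry, grab_frame, calibration, bot, outline_of, landmark_of gives the robot as it stands. The module is installed in compiled form; this text tells all that it offers.
- The arm moves only by the shell command python3 -m inch 'ROWS' [FORCE]. ROWS is JSON, a list of rows, each a list of 7 numbers: the shift along the tool's x, y, z in m, then the turn, a rotation vector about the tool's x, y, z in rad, then the closure, from 0 (fully open) to 1 (shut). A call has 1 to 5 rows; each row shifts and turns the commanded pose from where the row before left it, along the tool's axes as they then stand; what a row does not reach is not made up. A row lasts 1/10 s, in which the tool goes at most 50 mm and 8.59 degrees, less where a joint would pass 70% of its speed; a pose out of reach is approached as far as the arm can. A call is refused whole if a number of a shift passes 0.05 or a number of a turn 0.15, either way. A call with a gripper value outside its range is refused whole. The fingers move at their own pace and stop on an object; FORCE is the grip in N (left out, the last holds). Time passes only in rows, so rows that do not move let the fingers close. It gives the time, the measured TCP pose, the force, the opening and the grip force at its end, in the units of the state.
- telemetry.observe(): the state, without advancing time (a new reading comes with each control period).
- grab_frame(name): name is "scene" or "top" or "wrist"; returns the picture (420x560x3 uint8, red, green, blue); there is no depth.
- calibration(name): a dict with "fovy" (degrees; the focal length in pixels is half the picture's height over the tangent of half this angle, whatever the lens; pixels are square), "cx", "cy" (the principal point, pixels), "pose" (4x4, takes a point from camera to world coordinates). Camera axes: x right, y down, z forward; pixel columns grow to the right and rows downward; lengths in m; the calibration is good to about 2 mm. A picture is of the moment at which its call begins: read the wrist's pose just before it. calibration takes no time and is no camera call; for the wrist camera it gives the pose at the moment of the call.
- bot.job_done(): hands the job in; it is judged then, once.
Trained networks look in the newest picture that a camera, given by its name, has taken for a name from the list of things; names that differ only in an ending like _2 or _b are one class to them, and where a whole thing is asked for, a point or a joint stands for the part that bears it (a point fixed in the world has none). Each returns a list of dicts, best first, with "score" (0 to 1); they miss things now and then, are a little off and sometimes report something else, mostly with a low value. They report only what shows in the picture. A call takes as long as a camera call.
- outline_of(label, camera): "region" (420x560 bool, what is visible of it) and "rect" ([left, top, right, bottom] in pixels, round what is visible of it).
- landmark_of(label, camera): "xy" ([column, row] in pixels: a listed point, or the origin of a listed thing).
The state is a dict: "clock": time; "qpos": joint angles; "qd": joint speeds; "joint_efforts": joint torques, N m; "position": TCP position; "tool_rot": TCP orientation; "force": force on the tool from outside, world axes, zero at the start; "moment": the same for the moment, N m; "grip_width": finger opening in m; "finger_force": force on a finger pad.
Only numpy, scipy, OpenCV 4.12 (cv2) and the standard library are available. Lean on these libraries where they do the work, as an engineer would, in place of code of your own. Each camera call takes 0.05 s, during which the arm holds its last target. There are 200 camera calls.

## Working session

There is one attempt and no reset: what is moved stays moved. The work goes in short steps, Python scripts to look and compute and a shell command to move; the robot and the scene stay as the last step left them, time stands still between calls to the robot, and variables do not carry over. Pictures are saved under pics/ and viewed, at most 10 in all, crops included, and the job is handed in when it is done.

```bash
mkdir -p pics; cat > h.py <<'E'
import numpy as np, cv2
from workcell import telemetry, grab_frame, calibration, bot, outline_of, landmark_of
def ray(cam,xy,c=None):
    c=c or calibration(cam); f=210/np.tan(np.radians(c["fovy"])/2)
    P=np.array(c["pose"]); d=P[:3,:3]@np.array([(xy[0]-c["cx"])/f,(xy[1]-c["cy"])/f,1]); return P[:3,3],d
def atz(cam,xy,z,c=None):
    o,d=ray(cam,xy,c); return o+d*(z-o[2])/d[2]
def proj(cam,p,c=None):
    c=c or calibration(cam); f=210/np.tan(np.radians(c["fovy"])/2); P=np.array(c["pose"])
    q=P[:3,:3].T@(np.array(p)-P[:3,3]); return np.array([c["cx"]+f*q[0]/q[2],c["cy"]+f*q[1]/q[2]])
def tri(a,b):
    (o1,d1),(o2,d2)=a,b; A=np.stack([d1,-d2],1); s=np.linalg.lstsq(A,o2-o1,rcond=None)[0]
    p,q=o1+s[0]*d1,o2+s[1]*d2; return (p+q)/2,np.linalg.norm(p-q)
def save(cam,n): 
    im=grab_frame(cam); cv2.imwrite("pics/"+n+".png",im[:,:,::-1]); return im
E
cat > a.py <<'E'
from h import *
np.set_printoptions(precision=4,suppress=True)
for c in("scene","top"): save(c,c+"0")
s=telemetry.observe(); print(s["clock"],s["position"],s["tool_rot"],s["force"])
print(np.array(calibration("top")["pose"])[:3],np.array(calibration("scene")["pose"])[:3])
for n,z in [("store_stand",0),("spare_stand",0),("test_stand",0),("store_hook",.154),("spare_hook",.154),("test_hook",.154),("spare_sleeve",.15),("test_sleeve",.15),("front_grip",.192),("rear_grip",.192),("weight_knob",0),("weight_200",0),("bnc_tee",0)]:
    r={}
    for c in("scene","top"):
        l=landmark_of(n,c); r[c]=l
        if l: print(n,c,round(l[0]["score"],2),np.round(l[0]["xy"]),atz(c,l[0]["xy"],z),len(l))
    if r["scene"] and r["top"]: print("   tri",*tri(ray("scene",r["scene"][0]["xy"]),ray("top",r["top"][0]["xy"])))
E
python3 a.py
```

```text
0.1 [ 0.1975 -0.5926  0.2308] [-3.1406  0.0001  0.3218] [ 0.709   0.3878 -0.1101]
[[ 0.0258 -0.9894  0.1428  0.371 ]
 [-0.9994 -0.0289 -0.0197  0.0138]
 [ 0.0236 -0.1422 -0.9896  1.036 ]] [[-0.5611 -0.3669  0.742  -0.2931]
 [-0.8276  0.2344 -0.51    0.5598]
 [ 0.0131 -0.9002 -0.4352  0.6186]]
store_stand scene 0.97 [324. 227.] [ 0.6039 -0.2173  0.    ] 2
store_stand top 0.6 [360. 179.] [ 0.6057 -0.2224  0.    ] 2
   tri [ 0.6072 -0.2219 -0.0028] 0.0028146096271461406
spare_stand scene 0.83 [158. 273.] [0.6344 0.2413 0.    ] 1
spare_stand top 0.82 [172. 170.] [0.6144 0.2494 0.    ] 1
   tri [0.612  0.2475 0.014 ] 0.00305372584950942
test_stand scene 0.71 [251. 252.] [0.5973 0.0179 0.    ] 2
test_stand top 0.77 [264. 179.] [0.5994 0.0197 0.    ] 1
   tri [ 0.5986  0.0186 -0.0002] 0.002728128764553884
store_hook scene 0.56 [362. 190.] [ 0.4789 -0.2204  0.154 ] 1
store_hook top 0.9 [378. 226.] [ 0.4712 -0.2243  0.154 ] 2
   tri [ 0.4736 -0.2207  0.1561] 0.008003519697200744
spare_hook scene 0.61 [172. 241.] [0.491  0.2565 0.154 ] 1
spare_hook top 0.73 [262. 204.] [0.5108 0.0212 0.154 ] 2
[... 727 characters left out ...]
287007459581
rear_grip scene 0.62 [338. 163.] [ 0.5705 -0.2219  0.192 ] 1
rear_grip top 0.86 [380. 178.] [ 0.5661 -0.2193  0.192 ] 2
   tri [ 0.5659 -0.2184  0.1941] 0.0008923089372318717
weight_knob scene 0.73 [247. 308.] [0.4115 0.1402 0.    ] 1
weight_knob top 0.68 [210. 255.] [0.4074 0.1436 0.    ] 1
   tri [0.4072 0.143  0.0039] 0.00023665423828020363
weight_200 scene 0.55 [300. 294.] [0.3928 0.0197 0.    ] 2
weight_200 top 0.64 [263. 261.] [0.3958 0.016  0.    ] 2
   tri [ 0.3962  0.0164 -0.0034] 0.0010052035886973087
bnc_tee scene 0.64 [350. 273.] [ 0.3961 -0.123   0.    ] 1
bnc_tee top 0.57 [319. 264.] [ 0.3934 -0.12    0.    ] 1
   tri [ 0.3932 -0.1198  0.0027] 0.0003601389319869525
```

View pics/top0.png

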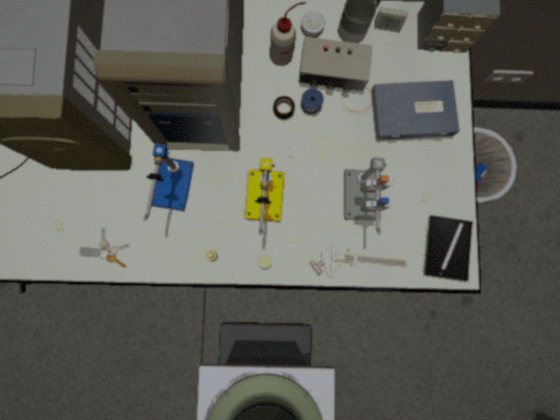

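View pics/scene0.png

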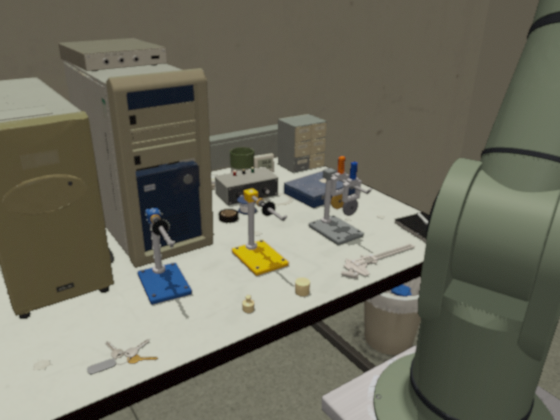

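The top view shows the grey stand with both plates at about (380,178) and (382,200). The yellow prong runs (266,165) to (262,230), and the blue prong (160,150) to (147,217). A tall PC tower stands behind the blue stand. I'll move above the front plate.

```bash
python3 -m inch '[[0,0,-0.03,0,0,0.15,0],[0,0,-0.04,0,0,0.15,0],[0.03,-0.037,0,0,0,0,0],[0.03,-0.037,0,0,0,0,0],[0.03,-0.037,0,0,0,0,0]]' 40 && python3 -m inch '[[0.03,-0.037,0,0,0,0,0],[0.03,-0.037,0,0,0,0,0],[0.03,-0.037,0,0,0,0,0],[0.03,-0.037,0,0,0,0,0],[0.03,-0.037,0,0,0,0,0]]' && python3 -m inch '[[0.03,-0.037,0,0,0,0,0],[0.03,-0.037,0,0,0,0,0],[0,0,0,0,0,0,0],[0,0,0,0,0,0,0]]'
cat > b.py <<'E'
from h import *
import sys
np.set_printoptions(precision=4,suppress=True)
c=calibration("wrist"); save("wrist",sys.argv[1]); s=telemetry.observe(); print(s["clock"],s["position"],s["tool_rot"],s["force"])
print("cam",np.array(c["pose"])[:3])
Z={"h":.154,"e":.15,"p":.192}
for n in sys.argv[2:]:
    for l in landmark_of(n,"wrist")[:2]: print(n,round(l["score"],2),np.round(l["xy"]),atz("wrist",l["xy"],.154 if "hook" in n else .15 if "sleeve" in n else .192 if "grip" in n else 0,c))
E
python3 b.py w1 front_grip rear_grip store_hook store_stand
```

```text
clock: 1.9
position: [0.286, -0.4786, 0.3015]
tool_rot: [3.141, -0.0, 0.021]
force: [2.1, -1.1, -0.0]
grip_width: 0.0851
finger_force: 0.0
clock: 2.4
position: [0.4321, -0.2901, 0.3016]
tool_rot: [3.141, -0.0, 0.022]
force: [0.7, -0.9, 0.9]
grip_width: 0.0856
finger_force: 0.0
clock: 2.8
position: [0.49, -0.2156, 0.3012]
tool_rot: [-3.141, 0.0, 0.024]
force: [-1.1, 0.4, 0.7]
grip_width: 0.0852
finger_force: 0.0
2.85 [ 0.4893 -0.2167  0.3012] [3.1413 0.0003 0.0218] [-0.2765 -0.1734  0.0892]
cam [[ 0.0246 -0.9454 -0.325   0.5742]
 [-0.9997 -0.0233 -0.0077 -0.2143]
 [-0.0003  0.3251 -0.9457  0.4431]]
front_grip 0.55 [289. 164.] [ 0.5208 -0.2263  0.192 ]
front_grip 0.31 [293.  98.] [ 0.5637 -0.2269  0.192 ]
rear_grip 0.63 [289.  96.] [ 0.5647 -0.2245  0.192 ]
store_hook 0.61 [286. 211.] [ 0.4734 -0.2273  0.154 ]
store_stand 0.8 [282.  45.] [ 0.6107 -0.2232  0.    ]
```

View pics/w1.png

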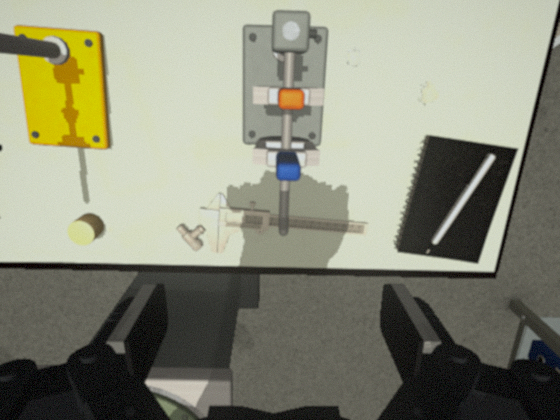

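Wrist view: the blue tab is at (288,165), the orange at (290,98), and the prong runs from (285,232) to the post at (291,30). Next I descend and pinch the blue tab.

```bash
python3 -m inch '[[0.018,0.004,0,0,0,0,0],[0.017,0.004,0.02,0,0,-0.005,0],[0,0,0.04,0,0,0,0],[0,0,0.04,0,0,0,0.2],[0,0,0.024,0,0,0,0.4]]' 40 && python3 -m inch '[[0,0,0,0,0,0,0.5],[0,0,0,0,0,0,0.6]]'; python3 b.py w2 front_grip rear_grip store_hook
```

```text
clock: 3.55
position: [0.5233, -0.2241, 0.1747]
tool_rot: [-3.141, 0.002, 0.026]
force: [-0.4, -0.7, 0.4]
grip_width: 0.0588
finger_force: 0.0
clock: 3.75
position: [0.5248, -0.2243, 0.1781]
tool_rot: [3.141, -0.0, 0.026]
force: [-0.8, -0.7, 0.8]
grip_width: 0.0341
finger_force: 0.0
3.8 [ 0.5252 -0.2243  0.1788] [ 3.141  -0.0015  0.0261] [-0.4464 -0.3533  0.5045]
cam [[ 0.0267 -0.9455 -0.3246  0.609 ]
 [-0.9996 -0.0252 -0.0086 -0.2227]
 [-0.0001  0.3247 -0.9458  0.32  ]]
front_grip 0.66 [272. 317.] [ 0.5197 -0.2247  0.192 ]
rear_grip 0.6 [279. 212.] [ 0.564  -0.2258  0.192 ]
```

View pics/w2.png

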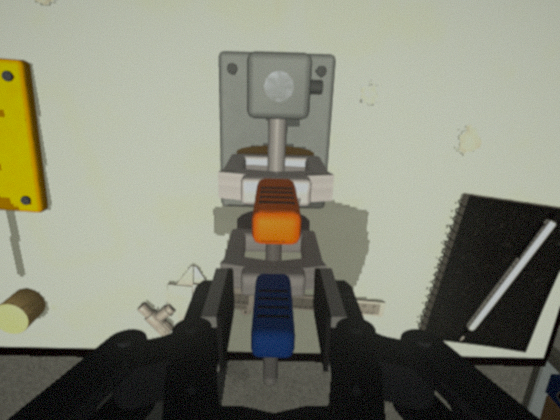

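The blue tab is centred between the fingers at (272,317), so I'll grip and lift it.

```bash
python3 -m inch '[[-0.003,0,0,0,0,0,1],[0,0,0,0,0,0,1],[0,0,0,0,0,0,1],[0,0,0,0,0,0,1]]' 100 && python3 -m inch '[[0,0,-0.006,0,0,0,1],[0,0,-0.006,0,0,0,1],[0,0,-0.006,0,0,0,1],[0,0,0,0,0,0,1]]'; python3 b.py w3 front_grip rear_grip store_hook; python3 -c "
from h import *
save('top','t1');save('scene','s1')
for n in('spare_hook','spare_sleeve','spare_stand','test_hook','test_sleeve','front_grip'):
  for c in('top','scene'):
    for l in landmark_of(n,c)[:2]: print(n,c,l['score'],l['xy'],atz(c,l['xy'],.154 if 'hook' in n else .15 if 'sl' in n else .21 if 'grip' in n else 0))
for c in('top','scene'):
    for l in outline_of('spare_sleeve',c)[:3]: print(c,l['score'],l['rect'])
"
```

```text
clock: 4.35
position: [0.5216, -0.224, 0.1782]
tool_rot: [3.141, -0.001, 0.026]
force: [-3.1, 0.1, 9.2]
grip_width: 0.0144
finger_force: 97.4
clock: 4.75
position: [0.5221, -0.2239, 0.1964]
tool_rot: [3.141, -0.001, 0.027]
force: [0.6, 0.5, -0.8]
grip_width: 0.0143
finger_force: 97.4
4.8 [ 0.5219 -0.2239  0.1958] [ 3.1413 -0.0008  0.0267] [-0.071  -0.3341 -2.1926]
cam [[ 0.0274 -0.9458 -0.3235  0.6061]
 [-0.9996 -0.0258 -0.0092 -0.2223]
 [ 0.0003  0.3236 -0.9462  0.3384]]
front_grip 0.65 [274. 311.] [ 0.5074 -0.2252  0.192 ]
front_grip 0.22 [165. 296.] [ 0.5138 -0.1765  0.192 ]
rear_grip 0.86 [278. 189.] [ 0.5647 -0.2255  0.192 ]
spare_hook top 0.82 [147.5, 209.9] [0.49169054 0.25966819 0.154     ]
spare_hook scene 0.93 [169.6, 242.5] [0.48902096 0.26257266 0.154     ]
spare_hook scene 0.73 [354.4, 273.3] [0.2195149  0.04102939 0.154     ]
spare_sleeve top 0.51 [317.0, 268.7] [ 0.37933104 -0.09680932  0.15      ]
spare_sleeve top 0.42 [150.3, 177.6] [0.56149563 0.25958166 0.15      ]
spare_sleeve scene 0.48 [162.7, 226.4] [0.5644992  0.24531003 0.15      ]
spare_stand top 0.97 [174.5, 168.9] [0.61769264 0.2428507  0.        ]
spare_stand scene 0.87 [159.2, 271.3] [0.6379151  0.23678991 0.        ]
spare_stand scene 0.31 [300.0, 293.0] [0.39571894 0.01884756 0.        ]
test_hook top 0.57 [259.0, 223.9] [0.46892568 0.02625897 0.154     ]
test_hook scene 0.56 [281.2, 214.9] [0.47172528 0.01835284 0.154     ]
test_sleeve top 0.52 [262.4, 204.5] [0.51080075 0.02040096 0.15      ]
test_sleeve scene 0.65 [267.4, 209.3] [0.51707161 0.02336949 0.15      ]
test_sleeve scene 0.53 [348.2, 271.8] [0.23333828 0.04239068 0.15      ]
front_grip top 0.48 [384.0, 201.7] [ 0.51408975 -0.22124083  0.21      ]
front_grip scene 0.68 [353.8, 162.2] [ 0.51825687 -0.22309191  0.21      ]
top 0.37 [343.5, 158.1, 383.5, 233.7]
scene 0.52 [153.0, 218.5, 172.9, 233.9]
```

```bash
python3 -m inch '[[-0.02,0,0,0,0,0,1],[-0.025,0,0,0,0,0,1],[-0.025,0,0,0,0,0,1],[-0.022,0,0,0,0,0,1],[0,0,-0.03,0,0,0,1]]' && python3 -m inch '[[0,-0.035,-0.02,0,0,0,1],[0,-0.045,0,0,0,0,1],[0,-0.045,0,0,0,0,1],[0,-0.045,0,0,0,0,1],[0,-0.045,0,0,0,0,1]]' &&  python3 -m inch '[[0,-0.045,0,0,0,0,1],[0,-0.045,0,0,0,0,1],[0,-0.045,0,0,0,0,1],[0,-0.045,0,0,0,0.05,1],[0,-0.045,0,0,0,0.05,1]]' && python3 -m inch '[[0.007,-0.045,0,0,0,0.067,1],[0,-0.01,0,0,0,0,1],[0,0,0,0,0,0,1],[0,0,0,0,0,0,1]]';  python3 b.py w4 spare_hook spare_sleeve spare_stand front_grip
```

```text
clock: 6.25
position: [0.4258, -0.226, 0.2232]
tool_rot: [-3.14, 0.006, 0.025]
force: [0.6, -0.2, -1.0]
grip_width: 0.0144
finger_force: 97.7
clock: 6.75
position: [0.4236, -0.0097, 0.2456]
tool_rot: [3.141, -0.001, 0.026]
force: [0.5, -0.2, -1.6]
grip_width: 0.0147
finger_force: 97.8
clock: 7.25
position: [0.4198, 0.2153, 0.2456]
tool_rot: [-3.141, -0.001, -0.075]
force: [0.8, -1.9, -0.9]
grip_width: 0.0142
finger_force: 97.8
clock: 7.65
position: [0.4316, 0.2674, 0.2452]
tool_rot: [3.141, 0.0, -0.141]
force: [-0.0, -0.8, -1.2]
grip_width: 0.014
finger_force: 98.0
7.7 [0.4318 0.2669 0.2453] [ 3.141  -0.     -0.1414] [ 0.0165 -0.1876 -0.6228]
cam [[-0.1394 -0.9364 -0.3219  0.5151]
 [-0.9902  0.132   0.0448  0.2551]
 [ 0.0005  0.325  -0.9457  0.3871]]
spare_hook 0.6 [272. 120.] [0.4924 0.2587 0.154 ]
front_grip 0.86 [274. 306.] [0.3877 0.2722 0.192 ]
```

View pics/w4.png

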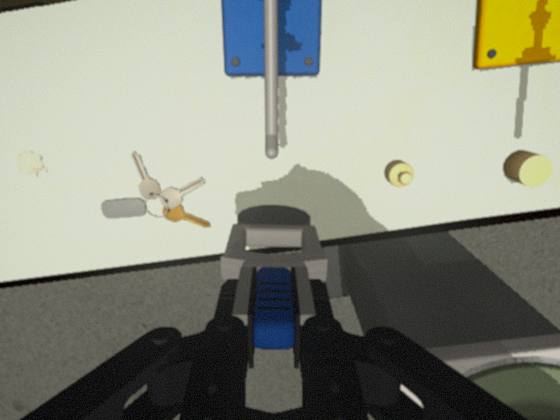

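The plate is lined up with the blue prong: tip at (271,147), prong on column 271. I'll drop to passing height and enter.

```bash
cat > ok.py <<'E'
from h import *
import sys
s=telemetry.observe(); y=s["tool_rot"][2]; f=np.array(s["force"]); a=-(f[0]*np.cos(y)+f[1]*np.sin(y))
print("t%.2f push %.1f fz %.1f"%(s["clock"],a,f[2]),np.round(s["position"],4),flush=True)
sys.exit(a>float(sys.argv[1]))
E
python3 -m inch '[[0,0,0.025,0,0,0,1],[0,0,0.025,0,0,0,1],[0,0,0,0,0,0,1],[0.015,0,0,0,0,0,1],[0.015,0,0,0,0,0,1]]' && python3 ok.py 3 && python3 -m inch '[[0.02,0,0,0,0,0,1],[0.02,0,0,0,0,0,1],[0.012,0,0,0,0,0,1],[0,0,0,0,0,0,1]]' && python3 ok.py 3; python3 b.py w5 spare_hook spare_sleeve spare_stand
python3 -c "
from h import *
for l in outline_of('spare_sleeve','wrist')[:3]: print(l['score'],l['rect'],atz('wrist',[(l['rect'][0]+l['rect'][2])/2,l['rect'][3]],.15))"
```

```text
clock: 8.4
position: [0.4631, 0.2637, 0.1966]
tool_rot: [-3.141, -0.001, -0.14]
force: [-0.5, -0.2, -0.8]
grip_width: 0.0137
finger_force: 98.0
t8.40 push 0.5 fz -0.8 [0.4631 0.2637 0.1966]
8.45 [0.4656 0.2629 0.1965] [-3.1404 -0.0025 -0.1424] [ 1.6823 -2.705  -2.3001]
cam [[-0.1391 -0.937  -0.3204  0.5463]
 [-0.9903  0.1312  0.0461  0.2512]
 [-0.0012  0.3237 -0.9462  0.3387]]
spare_hook 0.77 [275. 196.] [0.4908 0.2584 0.154 ]
spare_sleeve 0.85 [268.  48.] [0.5608 0.2518 0.15  ]
0.82 [230.8, 18.9, 310.3, 50.4] [0.55843776 0.25066461 0.15      ]False
```

View pics/w5.png

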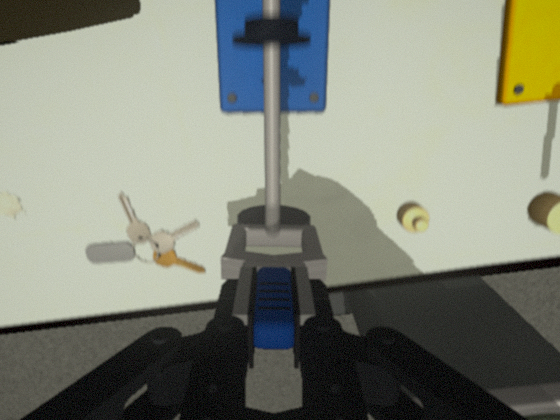

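The prong at (273,228) is aligned with the eye, and the sleeve is at (270,30). I'll continue in.

```bash
sed -i 's/sys.exit(a>/sys.exit(int(a>/; s/argv\[1\]))/argv[1])))/' ok.py; tail -1 ok.py; python3 -m inch '[[0.012,0,0,0,0,0,1],[0.015,0,0,0,0,0,1],[0.015,0,0,0,0,0,1],[0.008,0,0,0,0,0,1],[0,0,0,0,0,0,1]]' && python3 ok.py 3 && python3 -m inch '[[0.005,0,0.005,0,0,0,1],[0.005,0,0.005,0,0,0,1],[0.005,0,0.002,0,0,0,1],[0.005,0,0,0,0,0,1],[0.005,0,0,0,0,0,1]]' && python3 ok.py 3 && python3 -m inch '[[0,0,0,0,0,0,1]]' && python3 ok.py 3 && python3 b.py w6 spare_sleeve spare_hook
```

```text
sys.exit(int(a>float(sys.argv[1])))
clock: 9.15
position: [0.512, 0.2563, 0.1952]
tool_rot: [3.142, -0.0, -0.141]
force: [-0.3, -0.6, -1.3]
grip_width: 0.0144
finger_force: 98.0
t9.15 push 0.2 fz -1.3 [0.512  0.2563 0.1952]
clock: 9.65
position: [0.5362, 0.2532, 0.1833]
tool_rot: [3.142, 0.0, -0.14]
force: [-0.7, 0.2, -0.7]
grip_width: 0.0146
finger_force: 98.0
t9.65 push 0.7 fz -0.7 [0.5362 0.2532 0.1833]
clock: 9.75
position: [0.5365, 0.253, 0.1833]
tool_rot: [-3.141, -0.0, -0.141]
force: [-0.0, -0.0, -1.2]
grip_width: 0.0148
finger_force: 98.0
t9.75 push 0.0 fz -1.2 [0.5365 0.253  0.1833]
9.8 [0.5361 0.2531 0.1833] [-3.1415 -0.0001 -0.1406] [-0.1127 -0.1526 -1.2701]
cam [[-0.1396 -0.9366 -0.3214  0.6199]
 [-0.9902  0.132   0.0456  0.2406]
 [-0.0003  0.3246 -0.9458  0.3253]]
spare_sleeve 0.89 [268. 208.] [0.5615 0.2516 0.15  ]
```

```bash
python3 -m inch '[[0.003,0,0,0,0,0,1],[0.003,0,0,0,0,0,1],[0.003,0,0,0,0,0,1],[0.002,0,0,0,0,0,1],[0.0015,0,0,0,0,0,1]]' >/dev/null && python3 ok.py 5 && python3 -m inch '[[0.0015,0,0,0,0,0,1]]' >/dev/null && python3 ok.py 5.5 && python3 -m inch '[[0.0015,0,0,0,0,0,1]]' >/dev/null && python3 ok.py 5.5 && python3 -m inch '[[0.0015,0,0,0,0,0,1]]' >/dev/null && python3 ok.py 5.5 && python3 -m inch '[[0.0015,0,0,0,0,0,1]]' >/dev/null && python3 ok.py 5.5 && python3 -m inch '[[0.0015,0,0,0,0,0,1]]' >/dev/null && python3 ok.py 5.5 && python3 -m inch '[[0.0015,0,0,0,0,0,1]]' >/dev/null && python3 ok.py 5.5 && python3 -m inch '[[0.0015,0,0,0,0,0,1]]' >/dev/null && python3 ok.py 5.5 && python3 -m inch '[[0.0015,0,0,0,0,0,1]]' >/dev/null && python3 ok.py 5.5
```

```text
t10.40 push 0.2 fz -1.1 [0.5484 0.2514 0.1832]
t10.50 push -0.3 fz -1.5 [0.5498 0.2512 0.1833]
t10.60 push 0.3 fz -1.3 [0.5513 0.251  0.1833]
t10.70 push 0.4 fz -1.0 [0.5528 0.2508 0.1833]
t10.80 push -0.3 fz -1.0 [0.5543 0.2506 0.1833]
t10.90 push 0.4 fz -1.7 [0.5558 0.2504 0.1833]
t11.00 push 2.8 fz -0.4 [0.5571 0.2502 0.1832]
t11.10 push 3.3 fz -0.7 [0.5583 0.2501 0.1832]
t11.20 push 3.3 fz 0.2 [0.5599 0.2498 0.1832]
```

Sleeve contact at x≈0.556, with the drag at about 3.3 N. I'll keep pushing.

```bash
python3 -m inch '[[0.0015,0,0,0,0,0,1]]' >/dev/null && python3 ok.py 5.5 && python3 -m inch '[[0.0015,0,0,0,0,0,1]]' >/dev/null && python3 ok.py 5.5 && python3 -m inch '[[0.0015,0,0,0,0,0,1]]' >/dev/null && python3 ok.py 5.5 && python3 -m inch '[[0.0015,0,0,0,0,0,1]]' >/dev/null && python3 ok.py 5.5 && python3 -m inch '[[0.0015,0,0,0,0,0,1]]' >/dev/null && python3 ok.py 5.5 && python3 -m inch '[[0.0015,0,0,0,0,0,1]]' >/dev/null && python3 ok.py 5.5 && python3 -m inch '[[0.0015,0,0,0,0,0,1]]' >/dev/null && python3 ok.py 5.5 && python3 -m inch '[[0.0015,0,0,0,0,0,1]]' >/dev/null && python3 ok.py 5.5 && python3 -m inch '[[0.0015,0,0,0,0,0,1]]' >/dev/null && python3 ok.py 5.5 && python3 -m inch '[[0.0015,0,0,0,0,0,1]]' >/dev/null && python3 ok.py 5.5 && python3 -m inch '[[0.0015,0,0,0,0,0,1]]' >/dev/null && python3 ok.py 5.5 && python3 -m inch '[[0.0015,0,0,0,0,0,1]]' >/dev/null && python3 ok.py 5.5 && python3 -m inch '[[0.0015,0,0,0,0,0,1]]' >/dev/null && python3 ok.py 5.5 && python3 -m inch '[[0.0015,0,0,0,0,0,1]]' >/dev/null && python3 ok.py 5.5
```

```text
t11.30 push 2.5 fz -0.0 [0.5615 0.2496 0.1833]
t11.40 push 3.1 fz -0.7 [0.5631 0.2494 0.1833]
t11.50 push 3.3 fz -0.7 [0.5646 0.2492 0.1833]
t11.60 push 3.4 fz -0.5 [0.5661 0.249  0.1833]
t11.70 push 2.7 fz -0.9 [0.5676 0.2488 0.1833]
t11.80 push 2.2 fz -0.9 [0.5691 0.2485 0.1833]
t11.90 push 3.5 fz -0.3 [0.5706 0.2483 0.1833]
t12.00 push 3.7 fz -0.3 [0.5721 0.2481 0.1833]
t12.10 push 3.8 fz -0.4 [0.5736 0.2479 0.1833]
t12.20 push 1.7 fz -0.4 [0.5751 0.2477 0.1833]
t12.30 push 3.1 fz -0.8 [0.5766 0.2475 0.1833]
t12.40 push 2.9 fz -0.8 [0.5781 0.2472 0.1833]
t12.50 push 2.9 fz -0.5 [0.5795 0.2471 0.1833]
t12.60 push 6.0 fz 0.9 [0.5809 0.2469 0.1833]
```

```bash
python3 -m inch '[[0.0007,0,0,0,0,0,1]]' >/dev/null; python3 ok.py 8.5 && python3 -m inch '[[0.0003,0,0,0,0,0,1]]' >/dev/null && python3 ok.py 8.5
```

```text
t12.70 push 7.7 fz 2.7 [0.5812 0.2469 0.1832]
t12.80 push 9.4 fz 2.8 [0.5813 0.2469 0.1833]
```

```bash
python3 -m inch '[[0.0003,0,0,0,0,0,1]]' >/dev/null; python3 ok.py 10.5 && python3 -m inch '[[0.0003,0,0,0,0,0,1]]' >/dev/null && python3 ok.py 10.5; python3 -m inch '[[0,0,0,0,0,0,1]]' >/dev/null; python3 ok.py 10.5;python3 -m inch '[[0,0,0,0,0,0,1]]' >/dev/null; python3 ok.py 10.5
```

```text
t12.90 push 8.3 fz 2.0 [0.5815 0.2469 0.1833]
t13.00 push 9.1 fz 3.7 [0.5817 0.2469 0.1832]
t13.10 push 9.3 fz 2.3 [0.5817 0.2469 0.1833]
t13.20 push 8.7 fz 3.1 [0.5817 0.2468 0.1833]
```

```bash
python3 -m inch '[[0.0004,0,0,0,0,0,1]]' >/dev/null; python3 ok.py 11.5 && python3 -m inch '[[0.0004,0,0,0,0,0,1]]' >/dev/null && python3 ok.py 11.5 && python3 -m inch '[[0.0003,0,0,0,0,0,1]]' >/dev/null; python3 ok.py 11;  python3 -m inch '[[0,0,0,0,0,0,1],[0,0,0,0,0,0,1]]' >/dev/null; python3 ok.py 10.5;python3 -m inch '[[0,0,0,0,0,0,1],[0,0,0,0,0,0,1]]' >/dev/null; python3 ok.py 10.5
```

```text
t13.30 push 10.4 fz 3.6 [0.5819 0.2468 0.1832]
t13.40 push 11.3 fz 4.4 [0.5822 0.2468 0.1832]
t13.50 push 12.5 fz 4.3 [0.5823 0.2468 0.1832]
t13.70 push 11.4 fz 5.1 [0.5823 0.2468 0.1832]
t13.90 push 11.6 fz 5.4 [0.5823 0.2468 0.1832]
```

```bash
python3 -m inch '[[-0.0008,0,0,0,0,0,1],[-0.0008,0,0,0,0,0,1]]' >/dev/null; python3 ok.py 99; python3 -m inch '[[-0.0008,0,0,0,0,0,1]]' >/dev/null; python3 ok.py 99; python3 -m inch '[[-0.0005,0,0,0,0,0,1],[0,0,0,0,0,0,1],[0,0,0,0,0,0,1]]' >/dev/null; python3 ok.py 99
```

```text
t14.10 push 6.7 fz 1.7 [0.5812 0.2469 0.1832]
t14.20 push 5.4 fz -0.9 [0.5808 0.2469 0.1833]
t14.50 push 5.3 fz 0.5 [0.5806 0.2469 0.1833]
```

```bash
python3 -m inch '[[-0.001,0,0,0,0,0,1],[-0.0005,0,0,0,0,0,1],[0,0,0,0,0,0,1]]' >/dev/null; python3 ok.py 2.5 || python3 -m inch '[[-0.0007,0,0,0,0,0,1],[0,0,0,0,0,0,1]]' >/dev/null; python3 ok.py 1.5 || python3 -m inch '[[-0.0007,0,0,0,0,0,1],[0,0,0,0,0,0,1]]' >/dev/null; python3 ok.py 1.5 || python3 -m inch '[[-0.0007,0,0,0,0,0,1],[0,0,0,0,0,0,1]]' >/dev/null; python3 ok.py 1.5
```

```text
t14.80 push 0.9 fz -0.8 [0.5795 0.2467 0.1833]
t14.80 push 0.9 fz -0.8 [0.5795 0.2467 0.1833]
t14.80 push 0.9 fz -0.8 [0.5795 0.2467 0.1833]
t14.80 push 0.9 fz -0.8 [0.5795 0.2467 0.1833]
```

```bash
python3 -m inch '[[-0.0008,0,0.002,0,0,0,1],[0,0,0.001,0,0,0,1],[0,0,0,0,0,0,1]]' >/dev/null; python3 ok.py 99; python3 -m inch '[[0,0,0.001,0,0,0,1]]' >/dev/null; python3 ok.py 99;python3 -m inch '[[0,0,0.0007,0,0,0,1]]' >/dev/null; python3 ok.py 99;python3 -m inch '[[0,0,0.0006,0,0,0,1],[0,0,0,0,0,0,1]]' >/dev/null; python3 ok.py 99
```

```text
t15.10 push 0.2 fz -1.3 [0.5785 0.247  0.1801]
t15.20 push 0.0 fz -0.8 [0.5786 0.2471 0.1794]
t15.30 push 0.9 fz 6.6 [0.5785 0.2471 0.1786]
t15.50 push 2.1 fz 7.6 [0.5786 0.2471 0.1786]
```

```bash
python3 -m inch '[[0,0,-0.0006,0,0,0,1],[0,0,0,0,0,0,0.75],[0,0,0,0,0,0,0.6],[0,0,0,0,0,0,0.4]]' >/dev/null; python3 ok.py 99; python3 -m inch '[[0,0,-0.01,0,0,0,0.3],[0,0,-0.03,0,0,0,0.3],[0,0,-0.04,0,0,0,0.3],[0,0,-0.02,0,0,0,0.3]]'; python3 b.py w7 front_grip spare_sleeve spare_stand; python3 -c "
from h import *
save('top','t2');
for n in('spare_hook','spare_sleeve','front_grip'):
    for l in landmark_of(n,'top')[:2]: print(n,l['score'],l['xy'],atz('top',l['xy'],.154 if 'hook' in n else .15 if 'sl' in n else .192 if 'grip' in n else 0))
"
```

```text
t15.90 push -0.2 fz 0.0 [0.5784 0.2472 0.1785]
clock: 16.3
position: [0.5791, 0.2476, 0.2826]
tool_rot: [-3.139, -0.003, -0.14]
force: [0.2, -0.3, 0.1]
grip_width: 0.06
finger_force: 0.0
16.35 [0.5798 0.248  0.2848] [-3.1378 -0.0053 -0.1404] [0.3778 0.3991 3.0091]
cam [[-0.1391 -0.9376 -0.3187  0.6621]
 [-0.9903  0.1309  0.047   0.235 ]
 [-0.0023  0.3221 -0.9467  0.4247]]
front_grip 0.55 [281. 218.] [0.5766 0.2424 0.192 ]
spare_sleeve 0.97 [271. 191.] [0.5846 0.2481 0.15  ]
spare_sleeve 0.22 [271. 207.] [0.5719 0.2499 0.15  ]
spare_stand 0.79 [278. 124.] [0.6172 0.2371 0.    ]
spare_hook 0.6 [380.7, 178.0] [ 0.57496067 -0.23066483  0.154     ]
front_grip 0.64 [264.4, 204.4] [0.50449819 0.01606912 0.192     ]
front_grip 0.4 [173.1, 168.8] [0.57209931 0.20323712 0.192     ]
```

View pics/w7.png

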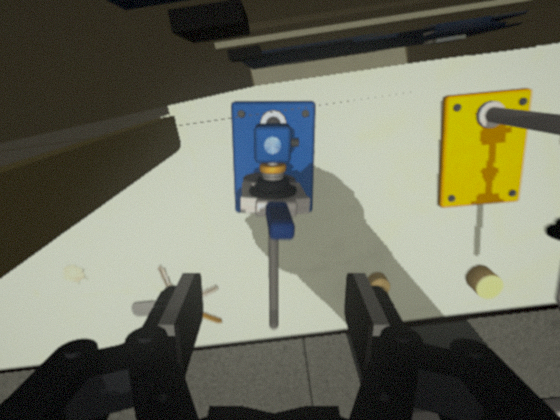

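Blue plate hangs at (275,200), right at the sleeve at (271,187), free and slightly tilted. Next, the orange plate.

```bash
python3 -m inch '[[0,0,-0.01,0,0,-0.085,0.3],[0,0,0,0,0,-0.085,0.3],[-0.003,0.047,0,0,0,0,0.3],[-0.003,0.047,0,0,0,0,0.3],[-0.003,0.047,0,0,0,0,0.3]]' >/dev/null && python3 -m inch '[[-0.003,0.047,0,0,0,0,0.3],[-0.003,0.047,0,0,0,0,0.3],[-0.003,0.047,0,0,0,0,0.3],[-0.003,0.047,0,0,0,0,0.3],[-0.003,0.047,0,0,0,0,0.3]]' >/dev/null && python3 -m inch '[[-0.003,0.047,0,0,0,0,0.3],[-0.002,0.047,0,0,0,0,0.3],[0,0,0,0,0,0,0.3],[0,0,0,0,0,0,0.3]]'; python3 b.py w8 rear_grip store_stand
```

```text
clock: 18.1
position: [0.5629, -0.2244, 0.2878]
tool_rot: [-3.141, 0.001, 0.028]
force: [0.5, -0.3, -0.3]
grip_width: 0.0601
finger_force: 0.0
18.15 [ 0.5633 -0.2231  0.288 ] [-3.1408  0.0008  0.0297] [0.205  0.3935 0.3034]
cam [[ 0.0285 -0.945  -0.3259  0.6474]
 [-0.9996 -0.0271 -0.0086 -0.2228]
 [-0.0007  0.326  -0.9454  0.4296]]
rear_grip 0.86 [274. 210.] [ 0.5652 -0.2256  0.192 ]
```

```bash
python3 -m inch '[[0.001,0.001,0.03,0,0,0,0.4],[0,0,0.04,0,0,0,0.4],[0,0,0.04,0,0,0,0.4],[0,0,0,0,0,0,0.6],[0,0,0,0,0,0,0.6]]' && python3 b.py w9 rear_grip
```

```text
clock: 18.75
position: [0.5649, -0.2237, 0.1795]
tool_rot: [-3.141, 0.0, 0.031]
force: [-0.1, 0.0, 0.6]
grip_width: 0.0341
finger_force: 0.0
18.8 [ 0.5655 -0.2241  0.1805] [ 3.1411 -0.0018  0.0306] [-0.3987 -0.4021  1.204 ]
cam [[ 0.0317 -0.9452 -0.3249  0.6491]
 [-0.9995 -0.0301 -0.0098 -0.2218]
 [-0.0005  0.3251 -0.9457  0.3214]]
rear_grip 0.63 [273. 308.] [ 0.5631 -0.2244  0.192 ]
```

View pics/w9.png

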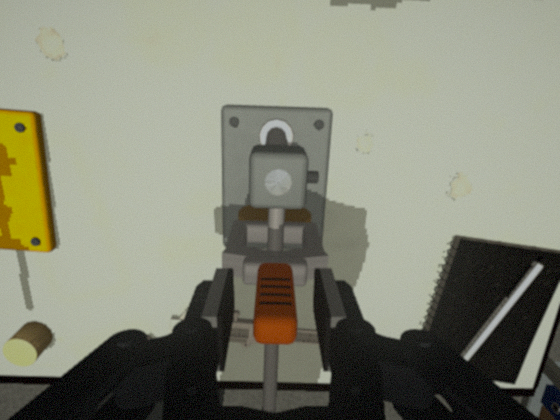

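The orange tab is centred between the fingers at (274,303). I'll grip, lift and withdraw, then cross to the yellow stand.

```bash
python3 -m inch '[[-0.001,0,0.002,0,0,0,1],[0,0,0,0,0,0,1],[0,0,0,0,0,0,1],[0,0,0,0,0,0,1]]' 100 && python3 -m inch '[[0,0,-0.006,0,0,0,1],[0,0,-0.006,0,0,0,1],[0,0,-0.006,0,0,0,1],[0,0,0,0,0,0,1]]' && python3 ok.py 3 && python3 -m inch '[[-0.02,0,0,0,0,0,1],[-0.03,0,0,0,0,0,1],[-0.03,0,0,0,0,0,1],[-0.03,0,0,0,0,0,1],[-0.026,0,0,0,0,0,1]]' >/dev/null&& python3 -m inch '[[0,0,-0.03,0,0,0,1],[0,-0.04,-0.02,0,0,0,1],[0,-0.045,0,0,0,0,1],[0,-0.045,0,0,0,0,1],[0,-0.045,0,0,0,0,1]]' >/dev/null && python3 -m inch '[[0,-0.045,0,0,0,0.035,1],[0,-0.034,0,0,0,0.035,1],[0,0,0,0,0,0,1],[0,0,0,0,0,0,1]]';python3 b.py w10 test_hook test_sleeve test_stand
```

```text
clock: 19.25
position: [0.5642, -0.2244, 0.1783]
tool_rot: [3.141, -0.002, 0.03]
force: [-0.8, 2.9, 9.3]
grip_width: 0.0143
finger_force: 97.4
clock: 19.65
position: [0.5639, -0.2247, 0.1958]
tool_rot: [3.141, -0.001, 0.03]
force: [0.6, -0.8, -0.6]
grip_width: 0.0143
finger_force: 97.4
t19.65 push -0.5 fz -0.6 [ 0.5639 -0.2247  0.1958]
clock: 21.05
position: [0.4211, 0.0258, 0.2446]
tool_rot: [3.141, -0.0, -0.038]
force: [0.1, -0.5, -1.3]
grip_width: 0.0144
finger_force: 97.8
21.1 [0.4211 0.0249 0.2446] [ 3.1413 -0.     -0.04  ] [-0.9775 -0.1208 -1.2039]
cam [[-0.0378 -0.9451 -0.3246  0.5053]
 [-0.9993  0.0357  0.0123  0.0219]
 [-0.      0.3249 -0.9458  0.3866]]
test_hook 0.84 [276. 142.] [0.4691 0.0217 0.154 ]
test_sleeve 0.86 [276.  62.] [0.5152 0.0198 0.15  ]
```

View pics/w10.png

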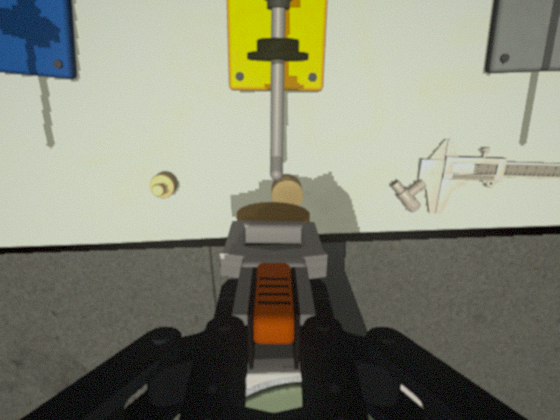

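Aligned: prong on column 277, sleeve front at (276,57). Entering the yellow hook.

```bash
python3 -m inch '[[0,0.001,0.025,0,0,0,1],[0,0,0.025,0,0,0,1],[0,0,0,0,0,0,1],[0.015,0,0,0,0,0,1],[0.01,0,0,0,0,0,1]]' && python3 ok.py 3 && python3 -m inch '[[0.015,0,0,0,0,0,1],[0.012,0,0,0,0,0,1],[0.01,0,0,0,0,0,1],[0,0,0,0,0,0,1]]' >/dev/null && python3 ok.py 3 && python3 -m inch '[[0.003,0,0.005,0,0,0,1],[0.003,0,0.005,0,0,0,1],[0.003,0,0.002,0,0,0,1],[0.003,0,0,0,0,0,1],[0,0,0,0,0,0,1]]' >/dev/null && python3 ok.py 3 && python3 b.py w11 test_sleeve
```

```text
clock: 21.75
position: [0.4472, 0.0229, 0.1956]
tool_rot: [-3.141, -0.001, -0.041]
force: [1.2, -0.6, 0.1]
grip_width: 0.0143
finger_force: 97.9
t21.75 push -1.3 fz 0.1 [0.4472 0.0229 0.1956]
t22.15 push -0.3 fz -1.1 [0.4841 0.0218 0.1948]
t22.65 push -0.6 fz -1.0 [0.4953 0.0214 0.1826]
22.7 [0.4951 0.0214 0.1826] [-3.1415  0.     -0.0403] [-0.7958 -0.6494 -1.159 ]
cam [[-0.0395 -0.945  -0.3246  0.5795]
 [-0.9992  0.0373  0.0131  0.0174]
 [-0.0003  0.3249 -0.9457  0.3245]]
test_sleeve 0.61 [276. 216.] [0.5158 0.0189 0.15  ]
```

```bash
python3 -m inch '[[0.003,0,0,0,0,0,1],[0.003,0,0,0,0,0,1],[0.002,0,0,0,0,0,1],[0.0015,0,0,0,0,0,1]]' >/dev/null && python3 ok.py 5 && python3 -m inch '[[0.0015,0,0,0,0,0,1]]' >/dev/null && python3 ok.py 5 && python3 -m inch '[[0.0015,0,0,0,0,0,1]]' >/dev/null && python3 ok.py 5 && python3 -m inch '[[0.0015,0,0,0,0,0,1]]' >/dev/null && python3 ok.py 5 && python3 -m inch '[[0.0015,0,0,0,0,0,1]]' >/dev/null && python3 ok.py 5 && python3 -m inch '[[0.0015,0,0,0,0,0,1]]' >/dev/null && python3 ok.py 5 && python3 -m inch '[[0.0015,0,0,0,0,0,1]]' >/dev/null && python3 ok.py 5 && python3 -m inch '[[0.0015,0,0,0,0,0,1]]' >/dev/null && python3 ok.py 5 && python3 -m inch '[[0.0015,0,0,0,0,0,1]]' >/dev/null && python3 ok.py 5 && python3 -m inch '[[0.0015,0,0,0,0,0,1]]' >/dev/null && python3 ok.py 5 && python3 -m inch '[[0.0015,0,0,0,0,0,1]]' >/dev/null && python3 ok.py 5 && python3 -m inch '[[0.0015,0,0,0,0,0,1]]' >/dev/null && python3 ok.py 5
```

```text
t23.15 push -0.6 fz -1.0 [0.5048 0.021  0.1826]
t23.25 push -0.5 fz -1.5 [0.5062 0.0209 0.1826]
t23.35 push -0.5 fz -1.3 [0.5076 0.0209 0.1826]
t23.45 push -0.4 fz -0.2 [0.5091 0.0208 0.1826]
t23.55 push 0.6 fz -0.3 [0.5106 0.0208 0.1826]
t23.65 push 3.4 fz 0.4 [0.5118 0.0208 0.1825]
t23.75 push 3.4 fz 1.1 [0.5133 0.0207 0.1825]
t23.85 push 2.6 fz 0.3 [0.5149 0.0206 0.1826]
t23.95 push 3.3 fz 0.6 [0.5165 0.0205 0.1826]
t24.05 push 3.3 fz -0.2 [0.518  0.0204 0.1826]
t24.15 push 3.1 fz 0.8 [0.5196 0.0204 0.1826]
t24.25 push 3.1 fz 0.2 [0.5211 0.0203 0.1826]
```

```bash
python3 -m inch '[[0.0015,0,0,0,0,0,1]]' >/dev/null && python3 ok.py 5 && python3 -m inch '[[0.0015,0,0,0,0,0,1]]' >/dev/null && python3 ok.py 5 && python3 -m inch '[[0.0015,0,0,0,0,0,1]]' >/dev/null && python3 ok.py 5 && python3 -m inch '[[0.0015,0,0,0,0,0,1]]' >/dev/null && python3 ok.py 5 && python3 -m inch '[[0.0015,0,0,0,0,0,1]]' >/dev/null && python3 ok.py 5 && python3 -m inch '[[0.0015,0,0,0,0,0,1]]' >/dev/null && python3 ok.py 5 && python3 -m inch '[[0.0015,0,0,0,0,0,1]]' >/dev/null && python3 ok.py 5 && python3 -m inch '[[0.0015,0,0,0,0,0,1]]' >/dev/null && python3 ok.py 5 && python3 -m inch '[[0.0015,0,0,0,0,0,1]]' >/dev/null && python3 ok.py 5 && python3 -m inch '[[0.0015,0,0,0,0,0,1]]' >/dev/null && python3 ok.py 5 && python3 -m inch '[[0.0015,0,0,0,0,0,1]]' >/dev/null && python3 ok.py 5 && python3 -m inch '[[0.0015,0,0,0,0,0,1]]' >/dev/null && python3 ok.py 5 && python3 -m inch '[[0.0015,0,0,0,0,0,1]]' >/dev/null && python3 ok.py 5 && python3 -m inch '[[0.0015,0,0,0,0,0,1]]' >/dev/null && python3 ok.py 5
```

```text
t24.35 push 2.9 fz -0.1 [0.5226 0.0203 0.1826]
t24.45 push 2.5 fz 0.2 [0.5241 0.0202 0.1826]
t24.55 push 3.7 fz 0.5 [0.5256 0.0201 0.1826]
t24.65 push 3.8 fz -1.0 [0.5271 0.0201 0.1826]
t24.75 push 2.4 fz 0.5 [0.5286 0.02   0.1826]
t24.85 push 2.6 fz -0.3 [0.5301 0.0199 0.1826]
t24.95 push 7.3 fz 3.4 [0.5314 0.0199 0.1825]
```

```bash
python3 -m inch '[[0.0006,0,0,0,0,0,1]]' >/dev/null; python3 ok.py 10.5 && python3 -m inch '[[0.0005,0,0,0,0,0,1]]' >/dev/null && python3 ok.py 10.5 && python3 -m inch '[[0.0004,0,0,0,0,0,1]]' >/dev/null && python3 ok.py 10.5 && python3 -m inch '[[0.0003,0,0,0,0,0,1]]' >/dev/null && python3 ok.py 10.5; python3 -m inch '[[0,0,0,0,0,0,1]]' >/dev/null; python3 ok.py 10.5;python3 -m inch '[[0,0,0,0,0,0,1]]' >/dev/null; python3 ok.py 10.5
```

```text
t25.05 push 8.0 fz 4.5 [0.5317 0.0199 0.1825]
t25.15 push 9.5 fz 4.5 [0.5318 0.0199 0.1824]
t25.25 push 10.6 fz 5.7 [0.5321 0.0199 0.1824]
t25.35 push 9.7 fz 4.5 [0.5321 0.0199 0.1824]
t25.45 push 10.1 fz 5.4 [0.532  0.0199 0.1824]
```

```bash
python3 -m inch '[[0.0003,0,0,0,0,0,1]]' >/dev/null; python3 ok.py 11;python3 -m inch '[[0.0001,0,0,0,0,0,1],[0,0,0,0,0,0,1],[0,0,0,0,0,0,1],[0,0,0,0,0,0,1]]' >/dev/null; python3 ok.py 11; python3 -m inch '[[-0.0008,0,0,0,0,0,1],[-0.0008,0,0,0,0,0,1],[-0.0008,0,0,0,0,0,1],[-0.0008,0,0,0,0,0,1],[-0.0008,0,0,0,0,0,1]]' >/dev/null; python3 ok.py 99; python3 -m inch '[[-0.0005,0,0,0,0,0,1],[0,0,0,0,0,0,1],[0,0,0,0,0,0,1]]' >/dev/null; python3 ok.py 1
```

```text
t25.55 push 11.5 fz 5.3 [0.5322 0.0199 0.1824]
t25.95 push 11.7 fz 5.4 [0.5322 0.0199 0.1824]
t26.45 push 0.7 fz -0.3 [0.5298 0.0201 0.1827]
t26.75 push -0.3 fz -0.3 [0.5291 0.0201 0.1827]
```

```bash
python3 -m inch '[[-0.0004,0,0.002,0,0,0,1],[0,0,0.001,0,0,0,1],[0,0,0,0,0,0,1]]' >/dev/null; python3 ok.py 99; python3 -m inch '[[0,0,0.0008,0,0,0,1],[0,0,0,0,0,0,1]]' >/dev/null; python3 ok.py 99;python3 -m inch '[[0,0,0.0004,0,0,0,1],[0,0,0,0,0,0,1]]' >/dev/null; python3 ok.py 99
```

```text
t27.05 push -0.2 fz -0.3 [0.5284 0.02   0.1794]
t27.25 push -0.2 fz -1.5 [0.5285 0.0201 0.1787]
t27.45 push -0.3 fz 1.8 [0.5286 0.0201 0.1785]
```

Resting on the prong; releasing gently and retreating.

```bash
python3 -m inch '[[0,0,0,0,0,0,0.75],[0,0,0,0,0,0,0.6],[0,0,0,0,0,0,0.4],[0,0,-0.002,0,0,0,0.3]]' >/dev/null; python3 ok.py 99; python3 -m inch '[[0,0,-0.01,0,0,0,0.3],[0,0,-0.03,0,0,0,0.3],[0,0,-0.04,0,0,0,0.3],[0,0,-0.04,0,0,0,0.3],[0,0,-0.02,0,0,0,0.3]]'; python3 -m inch '[[-0.04,0,0,0,0,0,0.3],[-0.04,0,0,0,0,0,0.3],[-0.03,0,0,0,0,0,0.3],[0,0,0,0,0,0,0.3],[0,0,0,0,0,0,0.3]]' >/dev/null; python3 b.py w12 test_hook test_sleeve rear_grip; python3 -c "
from h import *
w=grab_frame('wrist');s=grab_frame('scene')[140:340,100:400]
cv2.imwrite('pics/fin.png',np.hstack([w[:,130:430],cv2.resize(s,(480,320))[:,:].copy() if 0 else cv2.copyMakeBorder(cv2.resize(s,(480,320)),0,100,0,0,cv2.BORDER_CONSTANT)])[:,:,::-1])"
```

```text
t27.85 push 0.4 fz 0.6 [0.5284 0.0201 0.1803]
clock: 28.35
position: [0.5292, 0.0203, 0.3246]
tool_rot: [-3.141, -0.004, -0.04]
force: [-0.2, -0.2, -1.0]
grip_width: 0.0593
finger_force: 0.0
28.9 [0.4191 0.0245 0.3211] [-3.1415 -0.0013 -0.0402] [ 0.4596 -0.1551  0.3863]
cam [[-0.0394 -0.9456 -0.3229  0.5026]
 [-0.9992  0.0373  0.0128  0.0205]
 [-0.0001  0.3231 -0.9464  0.4635]]
test_hook 0.98 [274. 125.] [0.469  0.0217 0.154 ]
test_sleeve 0.55 [274.  36.] [0.5348 0.0188 0.15  ]
rear_grip 0.74 [270.  38.] [0.5294 0.022  0.192 ]
```

View pics/fin.png

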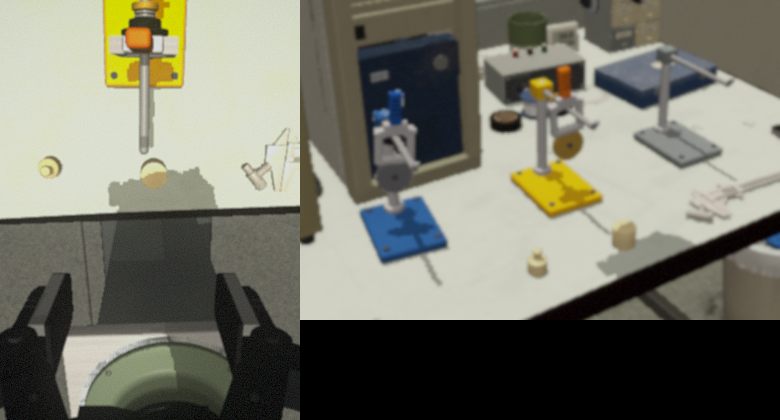

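Both plates hang against their sleeves: blue at (395,130) and orange at (565,105) in the right-hand crop. The bystanders are undisturbed.

```bash
python3 -c "
from workcell import bot; print(bot.job_done())"
```

```text
the job is handed in; nothing more can be done
None
```

The blue plate hangs on the blue stand and the orange on the yellow, in that order; each sleeve was pressed home at about 11.5 N, the small things were left alone, and the job was handed in at about 29 s (no verdict shown).

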